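# Drop-latch the tube-box rack

## Task

Push the tube box in the rack's upper tier fully home against the rack's back wall, swing the gate shut in front of it, then carry the lifted latch bar over the nose of the keeper and let it drop into the keeper's slot, so that the bar alone holds the gate shut. The keeper has been readjusted by hand, so feel for its back plate and never press the bar hard against it; leave the other things on the bench where they are.

Things in the scene. Friction and masses are not known exactly. Their poses are not given: they have to be found in the camera images.
- rack: Two-tier stainless rack for tube boxes, 144 deep x 150 wide x 128 high, open in front and on top, fixed. Origin: centre of its underside on the bench; x points from the open front to the back, y to the left seen from the front, z up. Inner face of the back wall at x = +69 mm, upper tier floor at z = 69, 144 wide inside. A gate post (x -72 to -62, y -119 to -73, 132 high) carries keeper and buffer.
- gate_hinge (a point): Point on the upright hinge axis of the gate at bench level, at x = -79, y = +95 mm in the rack's frame.
- gate (a joint): Angle of the gate, rad: 0 = against the rack, grows as its right-hand free end swings out to the front, limit 1.45. The gate is an aluminium frame 10 mm thick, centred on the hinge axis, 187 wide from it, z 18 to 124 mm; light friction, it stays where left except against the buffer. Latched it reads 0.00 to 0.12, depending on where the keeper stands.
- buffer (a point): Tip of the sprung rubber buffer (13 mm round, on the post). The free end of the gate meets it at 0.16 rad; it pushes back with 3 N at first, 6 N when the gate is at 0 rad.
- latch_bar: Steel drop-latch bar on the gate's front face, 170 long x 8 thick x 16 high, 0.1 kg. Origin on its pivot: on the gate 65 mm from the hinge axis, 11 mm before the gate's mid-plane, height 95. Its -y runs along the bar to the free end, 152 mm from the pivot; its x is the pivot axis, pointing through the gate to the rack. Swings 0.09 rad below level to 0.5 above; falls by its weight.
- latch_knob (a point): Middle of the free stem of the round black finger knob on the bar: stem 12 mm in diameter, square out from the bar's front face (parallel to the bar's x), 32 mm free, then a flange 20 mm in diameter, 6 thick. It lies 75 mm from the pivot and 20 before the bar's mid-plane. Pinched from above with the fingers closing along the bar, it turns between them as the bar lifts.
- bar_tip (a point): Point on the bar's centre line that enters the keeper, 145 mm from the pivot, 7 mm short of the free end. 95 mm high when the bar is level, as it is when down in the slot.
- keeper_nominal (a point): Centre of the keeper's slot floor (87 mm high) if it stood at mid adjustment; really up to 10 mm either way along the rack's x, not measured. Keeper, 22 wide along y, front to back: square-faced nose 8 thick, 14 above the floor; slot 11 wide; back plate 6 thick, 34 above the floor. A bar lifted about 0.2 rad clears the nose and meets the back plate. Keep under 20 N on it.
- tube_box: White tube box, 132 deep x 135 wide x 52 high, 0.1 to 0.35 kg, loose in the upper tier, sticking out 18 to 38 mm from its home. Origin: centre of its underside, axes as the rack's. Front face 65 mm before the origin, rear face 67 behind it; home, its origin is at x = +2 mm in the rack's frame. The shut gate does not touch it.
- petri_dish: Bystander: round dish 62 wide, 15 high, on the bench. Origin at its underside.
- green_marker: Bystander: marker pen 135 long, 16 thick, lying on the bench. Origin at its underside.
- timer: Bystander: countdown timer 87 x 86 x 19 lying on the bench. Origin at its underside.
Not all that is in view belongs to the job. There is more than one size of the tube_box; the one meant has the size given above.

How it is judged:
By the outcome, as a careful person would: the job done as asked, in the order asked, and still so for the second after the job is handed in, with the robot touching nothing.
It also fails if it takes over 67 s, if anything falls off the work surface, if the arm or the gripper's body presses on something with over 40 N, if the wrist force passes 120 N, or if a joint passes its speed limit or range.

## Robot

A 7-joint arm with a two-finger parallel gripper is mounted at the origin on a cart in front of the work surface, level with it; the furniture and walls round the work are solid. World frame = base frame: x ahead of the robot, y to its left, z up, the work surface at z = 0. Lengths are in mm, angles in rad, forces in N, time in s.
With the tool pointing down it reaches from about 400 to 875 mm from the base axis. Payload 6.5 kg.
Tool frame: the origin (TCP) lies at the centre of the arm's flange, where the gripper is bolted on; the fingertips stand 173 mm ahead of it and the grasp point (between the pads) lies ahead of it (manip.grasp_offset is the z of the grasp point in the tool frame, in mm); z points along the fingers, y is the line along which they close (so a half turn about z gives the same grasp; the last joint's range is limited). The gripper opens to 85 mm and grips with 20 to 120 N. Pads are 22 mm wide; open, the fingers measure 114 mm over their backs; the gripper's body (76 mm by 85 mm) begins 54 mm behind the grasp point. The pads swing forward as they close: fully open they stand 13 mm farther back than shut.
Start: joints at [-1.381, 0.536, -0.004, 1.538, 0.003, 1.067, -0.071], TCP at [164.453, 628.844, 404.69] pointing down, gripper open.
Joint ranges: [-2.7, 2.7], [-0.37, 2.16], [-1.27, 1.26], [0.24, 2.4], [-1.31, 4.45], [0.19, 1.91], [-2.76, 2.76]. Speed limits (rad/s): [2.39, 2.39, 3.14, 3.14, 3.14, 3.14, 3.14].

## Interface

Orientations are given as a unit quaternion [x, y, z, w].
In Python, from rig import readout, eyes, manip gives the robot as it stands.
- The arm moves only by the tool carry_out, never from a script. Its arguments are lists of equal length, an entry for each row: "linear": the shift along the tool's x, y, z in mm, a list of three; "angular": the turn, a rotation vector about the tool's x, y, z in rad, a list of three; "jaw": the gripper command: -1 is shut, 1 is fully open, values between are in proportion. In form: {"linear": [[tx, ty, tz], ...], "angular": [[wx, wy, wz], ...], "jaw": [jaw, ...]}. A call has 1 to 8 rows; each row is the pose to reach, as a shift and turn from the pose commanded when the call began, along the tool's axes at that moment; what a row does not reach only later rows make up. A row lasts 1/8 s, in which the tool goes at most 62.5 mm and 10.7 degrees, less where a joint would pass 70% of its speed; a pose out of reach is approached as far as the arm can. A call with a gripper value outside its range is refused whole. The fingers move at their own pace and stop on an object; "grip_force" is the grip in N (left out, the last holds). Time passes only in rows, so rows that repeat a pose let the fingers close. It gives the time, the measured TCP pose, the force, the opening and the grip force at its end, in the units of the state.
- readout.observe(): the state, without advancing time (a new reading comes with each control period).
- eyes.camera(name): name is "side" or "top" or "wrist"; returns a dict with "pixels" (384x512x3 uint8, red, green, blue), "intrinsics" (3x3 intrinsics, pixels), "rvec" (rotation vector, rad) and "tvec" (3), from world to camera coordinates, as OpenCV has them; the wrist camera has in their place "mount" (4x4, takes a point from camera to tool coordinates, whose origin is the TCP and whose axes are the flange's). Camera axes: x right, y down, z forward; pixel columns grow to the right and rows downward; lengths in mm; the calibration is good to about 2 mm. A picture is of the moment at which its call begins: read the wrist's pose just before it. There is no depth.
- manip.sign_off(): hands the job in; it is judged then, once.
The state is a dict: "time": time; "joint_positions": joint angles; "dq": joint speeds; "joint_torque": joint torques, N m; "ee_pos": TCP position; "eef_rot": TCP orientation; "contact_force": force on the tool from outside, world axes, zero at the start; "torque": the same for the moment, N m; "gripper_width": finger opening in mm; "grasp_force": force on a finger pad.
Only numpy, scipy, OpenCV 4.12 (cv2) and the standard library are available. Lean on these libraries where they do the work, as an engineer would, in place of code of your own. Each camera call takes 0.05 s, during which the arm holds its last target. There are 200 camera calls.

## Working session

There is one attempt and no reset: what is moved stays moved. The work goes in short steps, Python scripts to look and compute and a tool call to move; the robot and the scene stay as the last step left them, time stands still between calls to the robot, and variables do not carry over. Pictures are saved under pics/ and viewed, at most 10 in all, crops included, and the job is handed in when it is done.

Besides the shell and the picture viewer there is one more tool, called after "Request:" as a command line: name --argument value ..., lists and objects as JSON in quotes. carry_out: Moves the arm, as the interface text tells. Its arguments: {"type":"object","properties":{"linear":{"type":"array","items":{"type":"array","items":{"type":"number"}}},"angular":{"type":"array","items":{"type":"array","items":{"type":"number"}}},"jaw":{"type":"array","items":{"type":"number"}},"grip_force":{"type":"number"}},"required":["linear","angular","jaw"]}

```bash
mkdir -p pics; ls
python3 - <<'E'
from rig import readout, eyes, manip
import cv2,numpy as np
s=readout.observe();print(s, manip.grasp_offset)
for n in("side","top","wrist"):
    c=eyes.camera(n);cv2.imwrite(f"pics/{n}0.png",c["pixels"][:,:,::-1])
    print(n,{k:np.round(v,3).tolist() for k,v in c.items() if k!="pixels"})
a=[cv2.resize(cv2.imread(f"pics/{n}0.png"),(800,600),interpolation=cv2.INTER_CUBIC) for n in("side","top")]
for n,i in zip(("side","top"),a): cv2.imwrite(f"pics/{n}0b.png",i)
E
```

```text
pics
{'time': 0.0, 'joint_positions': array([-1.38122969,  0.53717606, -0.00442055,  1.53888117,  0.0025892 ,
        1.06732228, -0.07123525]), 'dq': array([-0.00016051,  0.00096547,  0.00036879,  0.00188811, -0.00066713,
       -0.00275981, -0.00059779]), 'joint_torque': array([-2.46343725e-04, -5.83422232e+01,  1.04840107e+00, -2.59099853e+01,
        1.22522164e-02,  9.56940668e-03,  3.89795545e-06]), 'ee_pos': array([164.36075618, 628.52676185, 403.80344953]), 'eef_rot': array([ 1.27527067e-01,  9.91834691e-01, -8.89252965e-04, -4.85986333e-05]), 'contact_force': array([ 0.32408533, -0.40600723, -0.15110121]), 'torque': array([-0.02182567,  0.00930779, -0.03561512]), 'grasp_force': 0.0, 'gripper_width': 85.16481484951706} 154.70000000000002
side {'intrinsics': [[415.228, 0.0, 251.246], [0.0, 415.228, 187.652], [0.0, 0.0, 1.0]], 'rvec': [2.082, -0.414, 0.222], 'tvec': [-468.521, 292.414, 652.562]}
top {'intrinsics': [[487.466, 0.0, 263.134], [0.0, 487.466, 185.313], [0.0, 0.0, 1.0]], 'rvec': [2.133, -2.176, 0.134], 'tvec': [192.151, 587.679, 1161.706]}
wrist {'intrinsics': [[315.661, 0.0, 257.648], [0.0, 315.661, 196.381], [0.0, 0.0, 1.0]], 'mount': [[-0.0, -0.951, -0.308, 79.479], [1.0, -0.0, 0.0, 0.169], [-0.0, -0.308, 0.951, 30.749], [0.0, 0.0, 0.0, 1.0]]}
```

View pics/side0b.png

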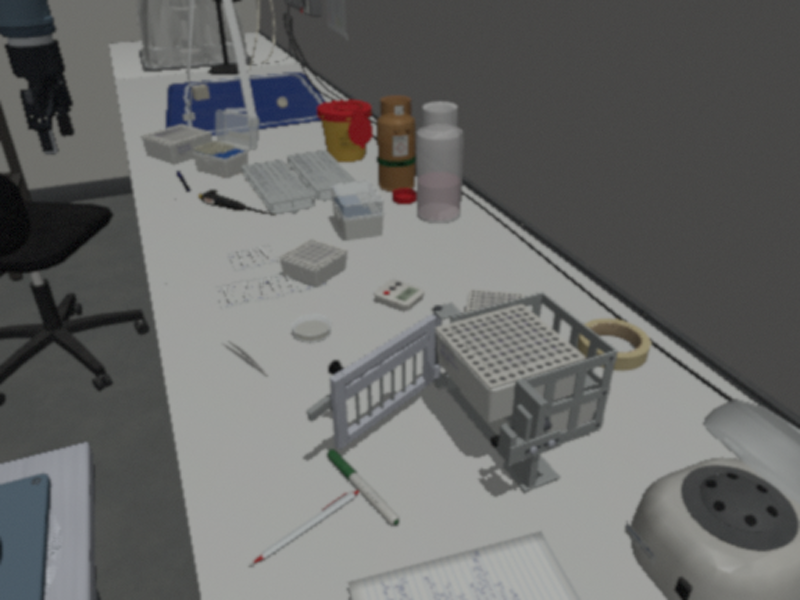

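View pics/top0b.png

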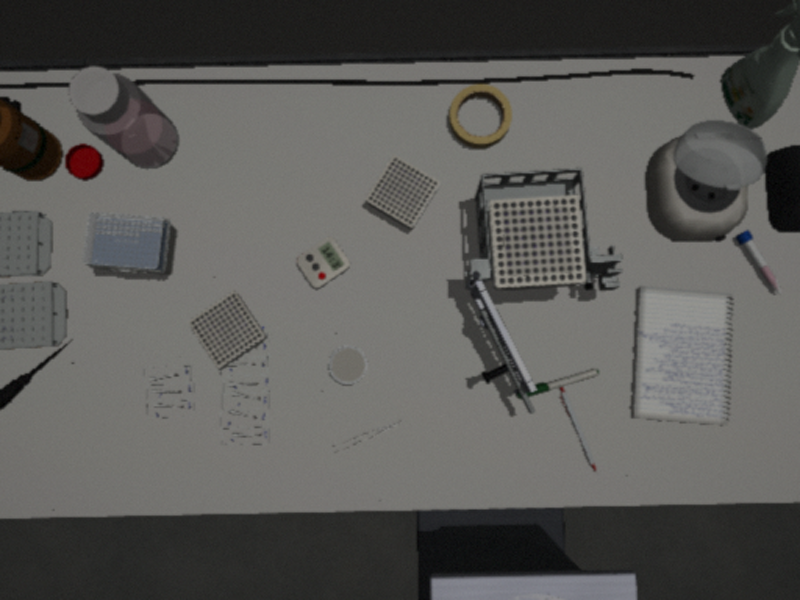

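Rack with its white box: side (515,350), top (537,242). Other things that could be taken for the box are the small rack boxes at top (402,193) and (228,330) and the blue-lidded box at (130,243). The rack one is the only large one in a two-tier rack with a gate, so I choose it. The gate stands open about 1.1 rad, with the knob at top (490,374).

```bash
cat > h.py <<'E'
import numpy as np, cv2
from scipy.spatial.transform import Rotation as R
from rig import readout, eyes, manip
CAL={'side':([[415.228,0,251.246],[0,415.228,187.652],[0,0,1]],[2.082,-0.414,0.222],[-468.521,292.414,652.562]),
'top':([[487.466,0,263.134],[0,487.466,185.313],[0,0,1]],[2.133,-2.176,0.134],[192.151,587.679,1161.706])}
def ray(n,uv):
    K,r,t=map(np.array,CAL[n]);M=cv2.Rodrigues(r)[0]
    return -M.T@t, M.T@np.linalg.inv(K)@[uv[0],uv[1],1]
def plane(n,uv,z):
    c,d=ray(n,uv);return c+d*(z-c[2])/d[2]
def proj(n,P):
    K,r,t=map(lambda a:np.array(a,float),CAL[n]);return cv2.projectPoints(np.atleast_2d(P).astype(float),r,t,K,None)[0][:,0]
E
python3 - <<'E'
from h import *
for n in('side','top'):print(n,ray(n,(256,192)))
k=1/1.5625
for nm,u,v,z in[("BLrim",481,174,128),("BRrim",582,170,128),("boxBL",490,200,121),("boxBR",582,195,121),("boxFR",586,286,121),("boxFL",494,290,121),("gatehinge",478,280,124),("gateend",533,388,124),("dish",347,365,7),("knob",495,374,95)]:
    print(nm,plane('top',(u*k,v*k),z).round())
t=cv2.imread('pics/top0.png')[100:272,285:415];s=cv2.imread('pics/side0.png')[180:315,190:400]
t=cv2.resize(t,None,fx=3.4,fy=3.4,interpolation=cv2.INTER_CUBIC);cv2.imwrite('pics/tc.png',t)
s=cv2.resize(s,None,fx=3.8,fy=3.8,interpolation=cv2.INTER_CUBIC);cv2.imwrite('pics/sc.png',s)
E
```

```text
side (array([ 284.28821527, -555.80799133,  584.04856486]), array([ 0.32811876,  0.78436478, -0.52664096]))
top (array([ 439.59803074,  178.71313497, 1227.4626801 ]), array([ 0.11324483,  0.01630069, -0.99363588]))
BLrim [751.  73. 128.]
BRrim [754. -77. 128.]
boxBL [713.  60. 121.]
boxBR [717. -76. 121.]
boxFR [581. -76. 121.]
boxFL [578.  59. 121.]
gatehinge [592.  82. 124.]
gateend [434.   8. 124.]
dish [476. 285.   7.]
knob [456.  59.  95.]
```

View pics/tc.png

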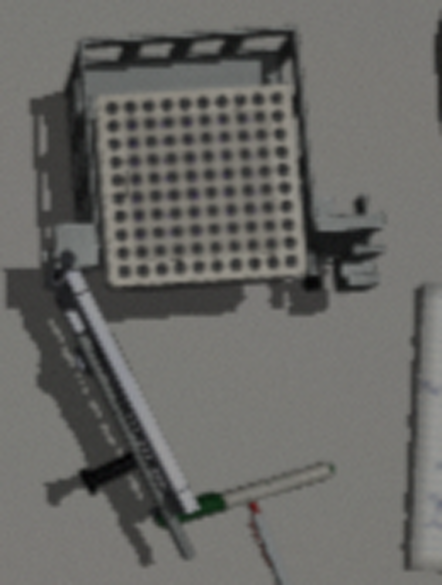

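View pics/sc.png

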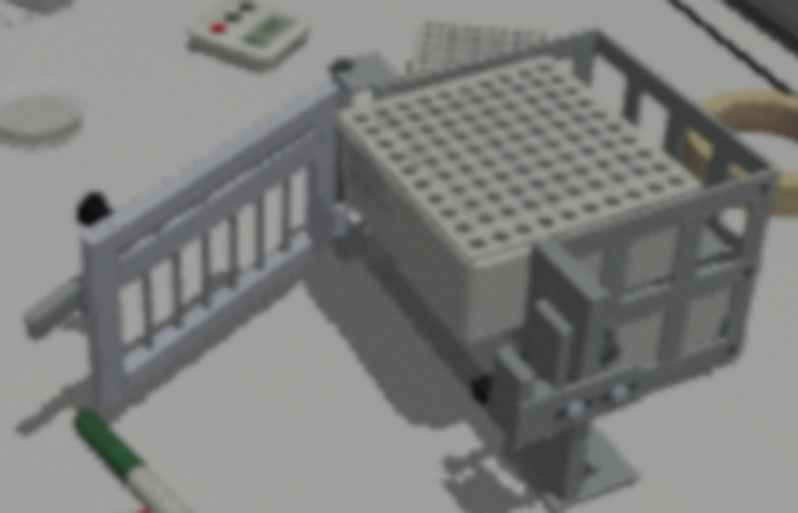

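The close crop shows the white box sticking out about 37 mm and sizes 135x132, so it is the right box. The keeper is on the right-hand post, and the gate is at about 1.13 rad with the bar hanging low. Rack pose is about (680.5, -3.6), yaw 0.022; the knob predicted from it falls within 4 mm of the one seen. The first move goes to a point above the front of the box.

```bash
cat >> h.py <<'E'
import json,os
YAW=0.022; O=np.array([680.5,-3.6]); 
def W(x,y): c,s=np.cos(YAW),np.sin(YAW); return O+[c*x-s*y, s*x+c*y]
def gatept(g,r,f): # r along gate from hinge, f in front of mid-plane -> world xy
    H=W(-79,95);a=YAW-g
    return H+r*np.array([np.sin(a),-np.cos(a)])+f*np.array([-np.cos(a),-np.sin(a)])
def rot(psi): return R.from_euler('z',psi).as_matrix()@np.diag([-1,1,-1.])
def plan(ts,jaw):
    """ts: (x,y,z,psi) fingertip-TCP targets per row; prints rows from the stored command"""
    c=json.load(open('cmd.json')) if os.path.exists('cmd.json') else [164.453,628.844,404.69,-0.2557]
    M=rot(c[3]);L=[];A=[]
    for t in ts:
        L.append((M.T@(np.array(t[:3])-c[:3])).round(1).tolist());A.append([0,0,round(-(t[3]-c[3]),3)])
    print(json.dumps({"linear":L,"angular":A,"jaw":[jaw]*len(ts)}))
    json.dump((np.array(c[:3])+M@L[-1]).tolist()+[c[3]-A[-1][2]],open('cmd.json','w'))
def lin(a,b,n): return [tuple(np.array(a)+(np.array(b)-a)*i/n) for i in range(1,n+1)]
def st():
    s=readout.observe();m=R.from_quat(s['eef_rot']).as_matrix()
    print('t',round(s['time'],2),'pos',s['ee_pos'].round(1),'psi',round(np.arctan2(-m[0,1],m[1,1]),3),'zax',m[:,2].round(3),'F',s['contact_force'].round(1),'w',round(s['gripper_width'],1),'q',s['joint_positions'].round(2))
E
python3 - <<'E'
from h import *
s=(164.453,628.844,404.69,-.2557);e=(540,-8,404.7,.022)
p=lin(s,e,13)
plan(p[:8],-1);plan(p[8:]+[e]*3,-1)
E
```

```text
{"linear": [[-40.3, -40.1, -0.0], [-80.7, -80.2, -0.0], [-121.0, -120.3, -0.0], [-161.4, -160.4, -0.0], [-201.7, -200.4, -0.0], [-242.0, -240.5, -0.0], [-282.4, -280.6, -0.0], [-322.7, -320.7, -0.0]], "angular": [[0, 0, -0.021], [0, 0, -0.043], [0, 0, -0.064], [0, 0, -0.085], [0, 0, -0.107], [0, 0, -0.128], [0, 0, -0.15], [0, 0, -0.171]], "jaw": [-1, -1, -1, -1, -1, -1, -1, -1]}
{"linear": [[-32.9, -46.4, -0.0], [-65.9, -92.7, -0.0], [-98.8, -139.1, -0.0], [-131.7, -185.5, -0.0], [-164.7, -231.9, -0.0], [-164.7, -231.9, -0.0], [-164.7, -231.9, -0.0], [-164.7, -231.9, -0.0]], "angular": [[0, 0, -0.021], [0, 0, -0.043], [0, 0, -0.064], [0, 0, -0.085], [0, 0, -0.107], [0, 0, -0.107], [0, 0, -0.107], [0, 0, -0.107]], "jaw": [-1, -1, -1, -1, -1, -1, -1, -1]}
```

Request:
carry_out --linear '[[-40.3,-40.1,0],[-80.7,-80.2,0],[-121,-120.3,0],[-161.4,-160.4,0],[-201.7,-200.4,0],[-242,-240.5,0],[-282.4,-280.6,0],[-322.7,-320.7,0]]' --angular '[[0,0,-0.021],[0,0,-0.043],[0,0,-0.064],[0,0,-0.085],[0,0,-0.107],[0,0,-0.128],[0,0,-0.15],[0,0,-0.171]]' --jaw '[-1,-1,-1,-1,-1,-1,-1,-1]'

```text
time: 1.15
ee_pos: [396.1, 235.2, 404.8]
eef_rot: [0.042, 0.999, 0.0, 0.0]
contact_force: [0.1, 0.1, -0.8]
gripper_width: -0.3
grasp_force: 0.0
```

Request:
carry_out --linear '[[-32.9,-46.4,0],[-65.9,-92.7,0],[-98.8,-139.1,0],[-131.7,-185.5,0],[-164.7,-231.9,0],[-164.7,-231.9,0],[-164.7,-231.9,0],[-164.7,-231.9,0]]' --angular '[[0,0,-0.021],[0,0,-0.043],[0,0,-0.064],[0,0,-0.085],[0,0,-0.107],[0,0,-0.107],[0,0,-0.107],[0,0,-0.107]]' --jaw '[-1,-1,-1,-1,-1,-1,-1,-1]'

```text
time: 2.15
ee_pos: [539.5, -6.5, 404.5]
eef_rot: [-0.012, 1.0, 0.0, -0.0]
contact_force: [1.1, 0.4, -0.5]
gripper_width: 0.1
grasp_force: 0.0
```

Run:
```python
from h import *
a=(540,-7,404.7,.022);b=(540,-7,262,.022);c=(595,-5.5,262,.022)
plan(lin(a,b,3)+lin(b,c,5),-1)
```

```text
{"linear": [[0.0, 1.0, 47.6], [0.0, 1.0, 95.1], [0.0, 1.0, 142.7], [-11.0, 1.1, 142.7], [-22.0, 1.2, 142.7], [-33.0, 1.2, 142.7], [-44.0, 1.3, 142.7], [-55.0, 1.3, 142.7]], "angular": [[0, 0, 0.0], [0, 0, 0.0], [0, 0, 0.0], [0, 0, 0.0], [0, 0, 0.0], [0, 0, 0.0], [0, 0, 0.0], [0, 0, 0.0]], "jaw": [-1, -1, -1, -1, -1, -1, -1, -1]}
```

Request:
carry_out --linear '[[0,1,47.6],[0,1,95.1],[0,1,142.7],[-11,1.1,142.7],[-22,1.2,142.7],[-33,1.2,142.7],[-44,1.3,142.7],[-55,1.3,142.7]]' --angular '[[0,0,0],[0,0,0],[0,0,0],[0,0,0],[0,0,0],[0,0,0],[0,0,0],[0,0,0]]' --jaw '[-1,-1,-1,-1,-1,-1,-1,-1]'

```text
time: 3.15
ee_pos: [595.4, -5.5, 262.6]
eef_rot: [-0.011, 1.0, 0.0, -0.0]
contact_force: [-3.8, 0.3, 4.0]
gripper_width: 0.1
grasp_force: 1.9
```

Request:
carry_out --linear '[[-2,0,0],[-4,0,0],[-6,0,0],[-6,0,0]]' --angular '[[0,0,0],[0,0,0],[0,0,0],[0,0,0]]' --jaw '[-1,-1,-1,-1]'

```text
time: 3.65
ee_pos: [601.2, -5.4, 261.9]
eef_rot: [-0.011, 1.0, -0.0, 0.0]
contact_force: [-1.5, -0.9, -1.7]
gripper_width: 0.2
grasp_force: 0.4
```

Request:
carry_out --linear '[[-1.5,0,0],[-3,0,0],[-3,0,0]]' --angular '[[0,0,0],[0,0,0],[0,0,0]]' --jaw '[-1,-1,-1]'

```text
time: 4.03
ee_pos: [604.3, -5.3, 262.0]
eef_rot: [-0.011, 1.0, -0.0, 0.0]
contact_force: [-0.5, -0.7, -0.9]
gripper_width: -0.1
grasp_force: 0.3
```

Request:
carry_out --linear '[[-1,0,0],[-2,0,0],[-2,0,0]]' --angular '[[0,0,0],[0,0,0],[0,0,0]]' --jaw '[-1,-1,-1]'

```text
time: 4.4
ee_pos: [606.1, -5.3, 262.0]
eef_rot: [-0.011, 1.0, -0.0, 0.0]
contact_force: [-2.4, 0.1, 0.7]
gripper_width: 0.3
grasp_force: 0.9
```

Request:
carry_out --linear '[[-1,0,0],[-2,0,0],[-2,0,0]]' --angular '[[0,0,0],[0,0,0],[0,0,0]]' --jaw '[-1,-1,-1]'

```text
time: 4.78
ee_pos: [608.1, -5.3, 262.0]
eef_rot: [-0.011, 1.0, -0.0, 0.0]
contact_force: [-1.7, -0.3, 1.0]
gripper_width: -0.2
grasp_force: 1.0
```

Run:
```python
from h import *
st()
c=eyes.camera('side');s=c['pixels'][180:315,280:400,::-1];a=cv2.resize(s,None,fx=3.3,fy=3.3,interpolation=cv2.INTER_CUBIC)
c=eyes.camera('top');s=c['pixels'][100:235,285:415,::-1];b=cv2.resize(s,None,fx=3,fy=3.3,interpolation=cv2.INTER_CUBIC)
cv2.imwrite('pics/push.png',np.hstack([a,b]))
```

```text
t 4.78 pos [608.1  -5.3 262. ] psi 0.022 zax [ 0. -0. -1.] F [-1.7 -0.3  1. ] w -0.2 q [-0.22  0.66  0.22  1.76 -0.2   0.75  1.69]
```

View pics/push.png

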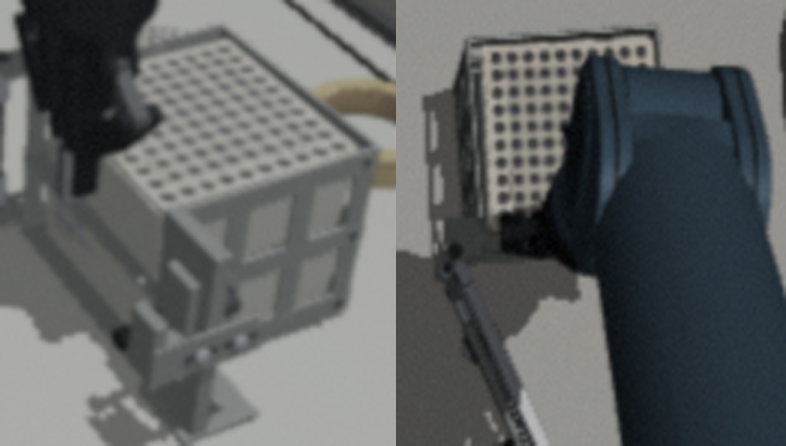

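The box is almost home, with a thin gap at the back wall (top crop row ~45, wall at ~38). I keep pushing until the force rises.

Request:
carry_out --linear '[[-1,0,0],[-2,0,0],[-2,0,0]]' --angular '[[0,0,0],[0,0,0],[0,0,0]]' --jaw '[-1,-1,-1]'

```text
time: 5.25
ee_pos: [610.1, -5.2, 262.0]
eef_rot: [-0.011, 1.0, -0.0, 0.0]
contact_force: [-2.6, 0.0, 1.2]
gripper_width: -0.1
grasp_force: 1.3
```

Request:
carry_out --linear '[[-1,0,0],[-2,0,0],[-2,0,0]]' --angular '[[0,0,0],[0,0,0],[0,0,0]]' --jaw '[-1,-1,-1]'

```text
time: 5.62
ee_pos: [610.8, -5.3, 261.8]
eef_rot: [-0.011, 1.0, 0.0, -0.002]
contact_force: [-8.5, 0.6, 6.5]
gripper_width: -0.3
grasp_force: 4.3
```

Request:
carry_out --linear '[[-1,0,0],[-1.5,0,0],[-1.5,0,0]]' --angular '[[0,0,0],[0,0,0],[0,0,0]]' --jaw '[-1,-1,-1]'

```text
time: 6.0
ee_pos: [611.3, -5.3, 261.7]
eef_rot: [-0.011, 1.0, 0.0, -0.003]
contact_force: [-12.8, 0.5, 11.2]
gripper_width: 0.5
grasp_force: 6.6
```

Run:
```python
from h import *
st()
x0=595+6+3+2+2+2+2+1.5; json.dump([x0,-5.4+.3,262,.022],open('cmd.json','w'))
# out, up, over to the gate front
g=1.13
a=(x0,-5.1,262,.022);b=(575,-6,262,.022);c=(560,-6,310,.022)
plan(lin(a,b,2)+lin(b,c,2),-1)
d=(*gatept(g,165,40),310,YAW-g);e=(*gatept(g,165,40),280,YAW-g);print(d)
plan(lin(c,d,7)+[e],-1)
```

```text
t 6.0 pos [611.3  -5.3 261.7] psi 0.022 zax [-0.007  0.    -1.   ] F [-12.8   0.5  11.2] w 0.5 q [-0.22  0.66  0.22  1.75 -0.2   0.76  1.69]
{"linear": [[19.3, -0.0, 0.0], [38.5, -0.1, 0.0], [46.0, 0.1, -24.0], [53.5, 0.3, -48.0]], "angular": [[0, 0, -0.0], [0, 0, -0.0], [0, 0, -0.0], [0, 0, -0.0]], "jaw": [-1, -1, -1, -1]}
(np.float64(433.92795552028974), np.float64(51.76687010287837), 310, -1.1079999999999999)
{"linear": [[17.8, 8.6, 0.0], [35.7, 17.3, 0.0], [53.5, 25.9, 0.0], [71.3, 34.6, 0.0], [89.1, 43.2, 0.0], [107.0, 51.9, 0.0], [124.8, 60.5, 0.0], [124.8, 60.5, 30.0]], "angular": [[0, 0, 0.161], [0, 0, 0.323], [0, 0, 0.484], [0, 0, 0.646], [0, 0, 0.807], [0, 0, 0.969], [0, 0, 1.13], [0, 0, 1.13]], "jaw": [-1, -1, -1, -1, -1, -1, -1, -1]}
```

Request:
carry_out --linear '[[19.3,0,0],[38.5,-0.1,0],[46,0.1,-24],[53.5,0.3,-48]]' --angular '[[0,0,0],[0,0,0],[0,0,0],[0,0,0]]' --jaw '[-1,-1,-1,-1]'

```text
time: 6.5
ee_pos: [560.3, -6.0, 310.7]
eef_rot: [-0.011, 1.0, -0.0, 0.001]
contact_force: [-0.7, -0.4, 0.4]
gripper_width: -0.4
grasp_force: 0.0
```

Request:
carry_out --linear '[[17.8,8.6,0],[35.7,17.3,0],[53.5,25.9,0],[71.3,34.6,0],[89.1,43.2,0],[107,51.9,0],[124.8,60.5,0],[124.8,60.5,30]]' --angular '[[0,0,0.161],[0,0,0.323],[0,0,0.484],[0,0,0.646],[0,0,0.807],[0,0,0.969],[0,0,1.13],[0,0,1.13]]' --jaw '[-1,-1,-1,-1,-1,-1,-1,-1]'

```text
time: 7.5
ee_pos: [434.6, 53.0, 281.1]
eef_rot: [0.526, 0.851, 0.002, 0.002]
contact_force: [0.1, 0.1, 0.3]
gripper_width: 0.1
grasp_force: 0.0
```

Run:
```python
from h import *
st()
c=eyes.camera('side');s=c['pixels'][170:315,180:320,::-1];a=cv2.resize(s,None,fx=2.8,fy=3,interpolation=cv2.INTER_CUBIC)
c=eyes.camera('wrist');s=c['pixels'][:,:,::-1];b=cv2.resize(s,(400,435))
cv2.imwrite('pics/g.png',np.hstack([a,b]))
f=[(*gatept(g,165,12.5),280,YAW-g) for g in np.arange(1.13,.27,-.06)]
print(len(f));plan(f[:8],-1);plan(f[8:]+[f[-1]],-1)
```

```text
t 7.5 pos [434.6  53.  281.1] psi -1.107 zax [ 0.006  0.002 -1.   ] F [0.1 0.1 0.3] w 0.1 q [-0.64  0.42  0.5   2.2  -0.36  0.59  0.59]
15
{"linear": [[-27.5, 0.0, 0.0], [-37.4, -0.4, 0.0], [-47.3, -0.3, 0.0], [-57.2, 0.4, 0.0], [-67.1, 1.8, 0.0], [-76.8, 3.7, 0.0], [-86.4, 6.2, 0.0], [-95.9, 9.3, 0.0]], "angular": [[0, 0, -0.0], [0, 0, -0.06], [0, 0, -0.12], [0, 0, -0.18], [0, 0, -0.24], [0, 0, -0.3], [0, 0, -0.36], [0, 0, -0.42]], "jaw": [-1, -1, -1, -1, -1, -1, -1, -1]}
{"linear": [[-9.9, -0.5, 0.0], [-19.8, -0.3, 0.0], [-29.7, 0.4, 0.0], [-39.5, 1.7, 0.0], [-49.3, 3.7, 0.0], [-58.9, 6.2, 0.0], [-68.3, 9.2, 0.0], [-68.3, 9.2, 0.0]], "angular": [[0, 0, -0.06], [0, 0, -0.12], [0, 0, -0.18], [0, 0, -0.24], [0, 0, -0.3], [0, 0, -0.36], [0, 0, -0.42], [0, 0, -0.42]], "jaw": [-1, -1, -1, -1, -1, -1, -1, -1]}
```

View pics/g.png

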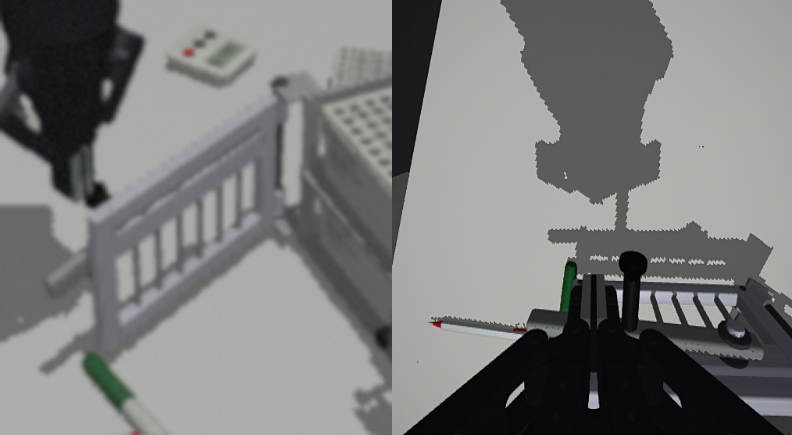

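The wrist picture shows the shut fingers before the gate, next to the knob on its free-end side at about (632,265), clear of the bar. Now I swing the gate.

Request:
carry_out --linear '[[-27.5,0,0],[-37.4,-0.4,0],[-47.3,-0.3,0],[-57.2,0.4,0],[-67.1,1.8,0],[-76.8,3.7,0],[-86.4,6.2,0],[-95.9,9.3,0]]' --angular '[[0,0,0],[0,0,-0.06],[0,0,-0.12],[0,0,-0.18],[0,0,-0.24],[0,0,-0.3],[0,0,-0.36],[0,0,-0.42]]' --jaw '[-1,-1,-1,-1,-1,-1,-1,-1]'

```text
time: 8.6
ee_pos: [486.0, -30.7, 281.0]
eef_rot: [0.336, 0.942, 0.0, 0.001]
contact_force: [-0.2, 0.9, 0.3]
gripper_width: 0.1
grasp_force: 0.1
```

Request:
carry_out --linear '[[-9.9,-0.5,0],[-19.8,-0.3,0],[-29.7,0.4,0],[-39.5,1.7,0],[-49.3,3.7,0],[-58.9,6.2,0],[-68.3,9.2,0],[-68.3,9.2,0]]' --angular '[[0,0,-0.06],[0,0,-0.12],[0,0,-0.18],[0,0,-0.24],[0,0,-0.3],[0,0,-0.36],[0,0,-0.42],[0,0,-0.42]]' --jaw '[-1,-1,-1,-1,-1,-1,-1,-1]'

```text
time: 9.6
ee_pos: [544.6, -67.0, 281.0]
eef_rot: [0.134, 0.991, -0.0, 0.001]
contact_force: [0.1, 0.5, -0.3]
gripper_width: 0.4
grasp_force: 0.0
```

Run:
```python
from h import *
st();g=.29
c=json.load(open('cmd.json'));print(c)
b=(*gatept(g,165,45),280,YAW-g);d=(*gatept(g,140,36),335,YAW-g)
plan(lin(c,b,2)+lin(b,d,3)+[d],1)
```

```text
t 9.6 pos [544.6 -67.  281. ] psi -0.269 zax [ 0.002 -0.001 -1.   ] F [ 0.1  0.5 -0.3] w 0.4 q [-0.17  0.55  0.27  1.91 -0.21  0.71  1.53]
[543.6470020780255, -66.1599279474209, 280.0, -0.26799999999999996]
{"linear": [[16.2, 0.0, 0.0], [32.5, 0.0, 0.0], [29.5, 8.3, -18.3], [26.5, 16.7, -36.7], [23.5, 25.0, -55.0], [23.5, 25.0, -55.0]], "angular": [[0, 0, -0.0], [0, 0, -0.0], [0, 0, -0.0], [0, 0, -0.0], [0, 0, -0.0], [0, 0, -0.0]], "jaw": [1, 1, 1, 1, 1, 1]}
```

Request:
carry_out --linear '[[16.2,0,0],[32.5,0,0],[29.5,8.3,-18.3],[26.5,16.7,-36.7],[23.5,25,-55],[23.5,25,-55]]' --angular '[[0,0,0],[0,0,0],[0,0,0],[0,0,0],[0,0,0],[0,0,0]]' --jaw '[-1,-1,1,1,1,1]'

```text
time: 10.35
ee_pos: [528.3, -35.4, 336.5]
eef_rot: [0.133, 0.991, 0.0, 0.002]
contact_force: [0.2, -0.1, -0.5]
gripper_width: 72.1
grasp_force: 0.0
```

Run:
```python
from h import *
st()
c=eyes.camera('side');s=c['pixels'][180:315,230:400,::-1];a=cv2.resize(s,None,fx=2.35,fy=2.8,interpolation=cv2.INTER_CUBIC)
c=eyes.camera('wrist');s=c['pixels'][:,:,::-1];b=cv2.resize(s,(400,378))
cv2.imwrite('pics/k.png',np.hstack([a,b]));cv2.imwrite('pics/kw.png',s)
```

```text
t 10.35 pos [528.3 -35.4 336.5] psi -0.268 zax [ 0.004  0.    -1.   ] F [ 0.2 -0.1 -0.5] w 72.1 q [-0.25  0.43  0.3   1.93 -0.17  0.8   1.44]
```

View pics/k.png

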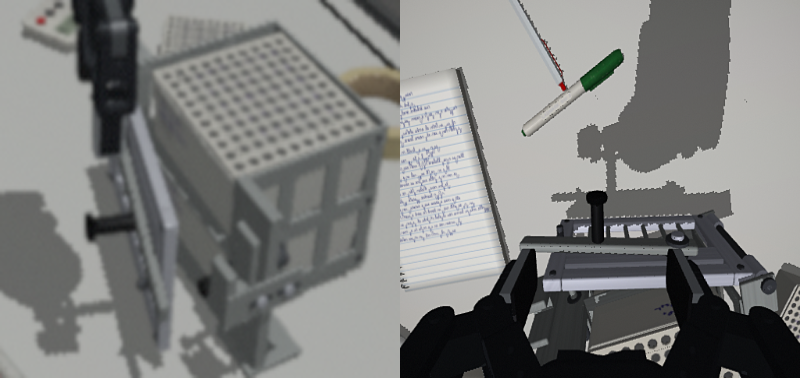

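Side crop: the gate is nearly shut with the knob at (110,228) pointing out. Wrist panel: the knob stem runs from (597,205) to (597,240), between the open fingers in the closing direction. Next I locate it.

Run:
```python
from h import *
K=np.array([[315.661,0,257.648],[0,315.661,196.381],[0,0,1]])
s=readout.observe();T=R.from_quat(s['eef_rot']).as_matrix();p=s['ee_pos']
m=np.array([[0,-.951,-.308,79.479],[1,0,0,.169],[0,-.308,.951,30.749]])
def pt(u,v,z):
    d=T@m[:,:3]@np.linalg.inv(K)@[u,v,1];c=T@m[:,3]+p;return c+d*(z-c[2])/d[2]
H=W(-79,95)
for nm,u,v,z in[("head",253,196,94),("stembase",252,244,88),("gateTR",185,294,124),("gateTL",428,281,124),("bartip",157,248,88)]:
    q=pt(u*1.0,v*1.0,z);print(nm,q.round(1),'rel tool',(T.T@(q-p)).round(1))
    for g in(.29,):
        a=YAW-g;e=q[:2]-H;print('  r',(e@[np.sin(a),-np.cos(a)]).round(1),'f',(e@[-np.cos(a),-np.sin(a)]).round(1))
```

```text
head [515. -36.  94.] rel tool [ 11.7  -3.1 240.8]
  r 143.5 f 48.2
stembase [553.4 -47.6  88. ] rel tool [-28.4  -4.1 246.8]
  r 144.6 f 8.1
gateTR [559.8 -95.2 124. ] rel tool [-47.2 -48.3 210.8]
  r 188.7 f -10.8
gateTL [592.7  62.  124. ] rel tool [-37.2 112.  210.8]
  r 28.4 f -0.8
bartip [ 537.5 -118.2   88. ] rel tool [-31.7 -76.3 246.8]
  r 216.8 f 4.7
```

Request:
carry_out --linear '[[-6,-2,0],[-11.5,-3.6,0],[-11.5,-3.6,30],[-11.5,-3.6,60],[-11.5,-3.6,88],[-11.5,-3.6,90],[-11.5,-3.6,90]]' --angular '[[0,0,-0.02],[0,0,-0.045],[0,0,-0.045],[0,0,-0.045],[0,0,-0.045],[0,0,-0.045],[0,0,-0.045]]' --jaw '[0.2,0.2,0.2,0.2,0.2,0.2,0.2]'

```text
time: 11.32
ee_pos: [538.1, -42.8, 245.5]
eef_rot: [0.111, 0.994, -0.0, 0.0]
contact_force: [-0.2, -0.7, 0.3]
gripper_width: 51.1
grasp_force: 0.0
```

Run:
```python
from h import *
st()
c=eyes.camera('side');s=c['pixels'][180:315,230:400,::-1];a=cv2.resize(s,None,fx=2.35,fy=2.8,interpolation=cv2.INTER_CUBIC)
c=eyes.camera('wrist');s=c['pixels'][:,:,::-1];b=cv2.resize(s,(400,378))
cv2.imwrite('pics/k2.png',np.hstack([a,b]))
```

```text
t 11.32 pos [538.1 -42.8 245.5] psi -0.223 zax [ 0.001 -0.    -1.   ] F [-0.2 -0.7  0.3] w 51.1 q [-0.19  0.59  0.24  1.95 -0.23  0.63  1.54]
```

View pics/k2.png

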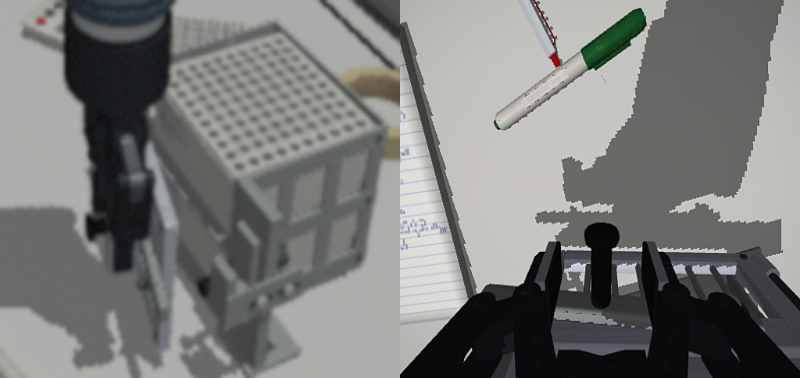

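The knob stem at (600,265) stands centred between the fingers (550 and 650), with its flange clear of the pads. I close gently.

Request:
carry_out --linear '[[0,0,0],[0,0,0],[0,0,0],[0,0,0],[0,0,0],[0,0,0]]' --angular '[[0,0,0],[0,0,0],[0,0,0],[0,0,0],[0,0,0],[0,0,0]]' --jaw '[-1,-1,-1,-1,-1,-1]' --grip_force 25

```text
time: 12.18
ee_pos: [538.0, -42.8, 245.4]
eef_rot: [0.111, 0.994, -0.0, 0.001]
contact_force: [-1.4, -1.0, 5.8]
gripper_width: 10.7
grasp_force: 24.6
```

```bash
cat >> h.py <<'E'
def arc(p0,g0,g): # TCP xy after the gate turns from g0 to g with the knob held
    d=lambda g:140*np.array([np.sin(YAW-g),-np.cos(YAW-g)])+31*np.array([-np.cos(YAW-g),-np.sin(YAW-g)])
    return np.array(p0)+d(g)-d(g0)
E
python3 - <<'E'
from h import *
p=(538,-42.8);c=(*p,245,-.223);json.dump(c,open('cmd.json','w'))
u=(*(np.array(p)+1.0*np.array([np.sin(.223),np.cos(.223)])),264.0,-.223)
t=[(*arc(u[:2],.245,g),264.0,YAW-g) for g in (.225,.2,.175,.15)]
plan(lin(c,u,3)+[u],-1);plan(t+[t[-1]],-1)
E
```

```text
{"linear": [[0.0, 0.3, -6.3], [-0.0, 0.7, -12.7], [-0.0, 1.0, -19.0], [-0.0, 1.0, -19.0]], "angular": [[0, 0, -0.0], [0, 0, -0.0], [0, 0, -0.0], [0, 0, -0.0]], "jaw": [-1, -1, -1, -1]}
{"linear": [[-2.8, -0.6, 0.0], [-6.3, -1.3, 0.0], [-9.9, -1.8, 0.0], [-13.4, -2.3, 0.0], [-13.4, -2.3, 0.0]], "angular": [[0, 0, -0.02], [0, 0, -0.045], [0, 0, -0.07], [0, 0, -0.095], [0, 0, -0.095]], "jaw": [-1, -1, -1, -1, -1]}
```

Request:
carry_out --linear '[[0,0.3,-6.3],[0,0.7,-12.7],[0,1,-19],[0,1,-19]]' --angular '[[0,0,0],[0,0,0],[0,0,0],[0,0,0]]' --jaw '[-1,-1,-1,-1]'

```text
time: 12.68
ee_pos: [537.8, -42.0, 264.6]
eef_rot: [0.111, 0.994, -0.0, 0.0]
contact_force: [-0.9, -4.5, 0.3]
gripper_width: 10.9
grasp_force: 24.4
```

Request:
carry_out --linear '[[-2.8,-0.6,0],[-6.3,-1.3,0],[-9.9,-1.8,0],[-13.4,-2.3,0],[-13.4,-2.3,0]]' --angular '[[0,0,-0.02],[0,0,-0.045],[0,0,-0.07],[0,0,-0.095],[0,0,-0.095]]' --jaw '[-1,-1,-1,-1,-1]'

```text
time: 13.3
ee_pos: [550.5, -47.6, 264.2]
eef_rot: [0.064, 0.998, -0.001, 0.0]
contact_force: [-1.1, -6.4, -0.5]
gripper_width: 11.1
grasp_force: 24.4
```

Run:
```python
from h import *
st()
c=eyes.camera('side');s=c['pixels'][190:310,250:360,::-1];a=cv2.resize(s,None,fx=4.5,fy=4.5,interpolation=cv2.INTER_CUBIC)
cv2.imwrite('pics/l.png',a)
```

```text
t 13.3 pos [550.5 -47.6 264.2] psi -0.128 zax [-0.    -0.001 -1.   ] F [-1.1 -6.4 -0.5] w 11.1 q [-0.17  0.58  0.23  1.91 -0.19  0.68  1.62]
```

View pics/l.png

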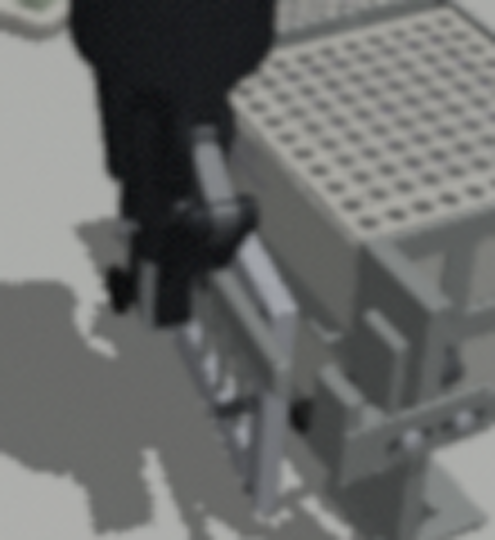

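Run:
```python
from h import *
f=lambda P:((proj('side',P)-[250,190])*4.5).round(0)[0].tolist()
def gp(g,r,fr,z): return [*gatept(g,r,fr),z]
for g in(.12,.16,.2,.24): print('g',g,'gate TR rear',f(gp(g,187,-5,124)),'TR front',f(gp(g,187,5,124)),'bot front',f(gp(g,187,5,18)))
for g in(.12,.16,.2):
  for th in(-.09,.05,.16): 
    P=[f(gp(g,65+152*np.cos(th)-o*np.sin(th),fr,95+152*np.sin(th)+o*np.cos(th))) for fr,o in((15,8),(7,8),(7,-8))]
    print('bar end g',g,'th',th,'front-top,rear-top,rear-bot',P)
w=lambda x,y,z:f([*W(x,y),z])
for dx in(-10,0,10): 
    x=-102.6+dx;print('keeper dx',dx,'nose front top R',w(x-13.5,-126,101),'nose front top L',w(x-13.5,-104,101),'plate front top R',w(x+5.5,-126,121),'plate back top R',w(x+11.5,-126,121))
print('post top FR',w(-72,-119,132),'post top BR',w(-62,-119,132),'rack FR', w(-72,-75,128))
```

```text
g 0.12 gate TR rear [299.0, 294.0] TR front [274.0, 299.0] bot front [257.0, 502.0]
g 0.16 gate TR rear [280.0, 298.0] TR front [255.0, 303.0] bot front [239.0, 506.0]
g 0.2 gate TR rear [262.0, 301.0] TR front [236.0, 305.0] bot front [221.0, 509.0]
g 0.24 gate TR rear [242.0, 304.0] TR front [216.0, 308.0] bot front [203.0, 511.0]
bar end g 0.12 th -0.09 front-top,rear-top,rear-bot [[276.0, 429.0], [296.0, 424.0], [291.0, 453.0]]
bar end g 0.12 th 0.05 front-top,rear-top,rear-bot [[279.0, 384.0], [299.0, 380.0], [297.0, 414.0]]
bar end g 0.12 th 0.16 front-top,rear-top,rear-bot [[279.0, 345.0], [300.0, 341.0], [299.0, 378.0]]
bar end g 0.16 th -0.09 front-top,rear-top,rear-bot [[253.0, 432.0], [274.0, 428.0], [269.0, 457.0]]
bar end g 0.16 th 0.05 front-top,rear-top,rear-bot [[256.0, 388.0], [277.0, 384.0], [275.0, 418.0]]
bar end g 0.16 th 0.16 front-top,rear-top,rear-bot [[256.0, 348.0], [277.0, 345.0], [277.0, 382.0]]
bar end g 0.2 th -0.09 front-top,rear-top,rear-bot [[230.0, 435.0], [251.0, 432.0], [247.0, 460.0]]
bar end g 0.2 th 0.05 front-top,rear-top,rear-bot [[233.0, 391.0], [254.0, 387.0], [252.0, 421.0]]
bar end g 0.2 th 0.16 front-top,rear-top,rear-bot [[233.0, 351.0], [254.0, 348.0], [254.0, 386.0]]
keeper dx -10 nose front top R [273.0, 423.0] nose front top L [243.0, 384.0] plate front top R [323.0, 367.0] plate back top R [337.0, 362.0]
keeper dx 0 nose front top R [297.0, 415.0] nose front top L [266.0, 377.0] plate front top R [347.0, 359.0] plate back top R [361.0, 354.0]
keeper dx 10 nose front top R [321.0, 407.0] nose front top L [290.0, 369.0] plate front top R [371.0, 351.0] plate back top R [385.0, 347.0]
post top FR [398.0, 305.0] post top BR [421.0, 297.0] rack FR [332.0, 244.0]
```

Side crop: the bar tip is raised at (280,365), short of the nose at (345,395), and the plate at (400,345). Allowing for the calibration offset seen on the post, the keeper is at about +9 mm and the gate at about 0.18 rad. I carry on closing and feel for the plate.

Run:
```python
from h import *
c=json.load(open('cmd.json'));print(c)
p=np.array(c[:2])+[0,-1.2]
t=[(*arc(p,.15,g),264.0,YAW-g) for g in (.135,.12,.105,.09)]
plan(t+[t[-1]],-1)
t=[(*arc(p,.15,g),264.0,YAW-g) for g in (.085,.08,.075,.07,.065,.06)]
plan(t[:2]+[t[1]],-1)
```

```text
[550.7806909290633, -47.03130468954436, 264.0, -0.128]
{"linear": [[-2.3, -1.6, 0.0], [-4.4, -2.1, 0.0], [-6.5, -2.4, 0.0], [-8.6, -2.8, 0.0], [-8.6, -2.8, 0.0]], "angular": [[0, 0, -0.015], [0, 0, -0.03], [0, 0, -0.045], [0, 0, -0.06], [0, 0, -0.06]], "jaw": [-1, -1, -1, -1, -1]}
{"linear": [[-0.7, -0.2, 0.0], [-1.4, -0.3, 0.0], [-1.4, -0.3, 0.0]], "angular": [[0, 0, -0.005], [0, 0, -0.01], [0, 0, -0.01]], "jaw": [-1, -1, -1]}
```

Request:
carry_out --linear '[[-2.3,-1.6,0],[-4.4,-2.1,0],[-6.5,-2.4,0],[-8.6,-2.8,0],[-8.6,-2.8,0]]' --angular '[[0,0,-0.015],[0,0,-0.03],[0,0,-0.045],[0,0,-0.06],[0,0,-0.06]]' --jaw '[-1,-1,-1,-1,-1]'

```text
time: 13.98
ee_pos: [557.9, -50.5, 263.6]
eef_rot: [0.034, 0.999, 0.0, -0.001]
contact_force: [-4.0, -2.9, 0.1]
gripper_width: 11.0
grasp_force: 25.1
```

Run:
```python
from h import *
st();print(readout.observe()['torque'].round(2))
c=eyes.camera('side');s=c['pixels'][190:310,250:360,::-1];a=cv2.resize(s,None,fx=4.5,fy=4.5,interpolation=cv2.INTER_CUBIC)
cv2.imwrite('pics/l2.png',a)
```

```text
t 13.97 pos [557.9 -50.5 263.6] psi -0.067 zax [-0.003  0.    -1.   ] F [-4.  -2.9  0.1] w 11.0 q [-0.15  0.59  0.21  1.89 -0.18  0.69  1.67]
[-0.64  0.91 -0.19]
```

Request:
carry_out --linear '[[-0.9,-0.2,0],[-1.8,-0.3,0],[-2.8,-0.4,0],[-2.8,-0.4,0]]' --angular '[[0,0,-0.007],[0,0,-0.014],[0,0,-0.02],[0,0,-0.02]]' --jaw '[-1,-1,-1,-1]'

```text
time: 14.52
ee_pos: [560.5, -51.2, 263.5]
eef_rot: [0.024, 1.0, 0.0, -0.002]
contact_force: [-3.6, -4.4, 1.0]
gripper_width: 11.0
grasp_force: 25.2
```

Request:
carry_out --linear '[[-0.9,-0.1,0],[-1.8,-0.2,0],[-2.8,-0.3,0],[-2.8,-0.3,0]]' --angular '[[0,0,-0.007],[0,0,-0.014],[0,0,-0.02],[0,0,-0.02]]' --jaw '[-1,-1,-1,-1]'

```text
time: 15.02
ee_pos: [563.1, -52.0, 263.5]
eef_rot: [0.014, 1.0, -0.0, -0.002]
contact_force: [-5.5, -4.8, -0.1]
gripper_width: 11.4
grasp_force: 25.3
```

Request:
carry_out --linear '[[-0.7,-0.3,0],[-1.4,-0.5,0],[-2.1,-0.7,0],[-2.1,-0.7,0]]' --angular '[[0,0,-0.005],[0,0,-0.01],[0,0,-0.015],[0,0,-0.015]]' --jaw '[-1,-1,-1,-1]'

```text
time: 15.52
ee_pos: [565.2, -52.6, 263.4]
eef_rot: [0.006, 1.0, -0.0, -0.002]
contact_force: [-4.8, -3.8, 0.1]
gripper_width: 11.0
grasp_force: 25.3
```

Request:
carry_out --linear '[[-0.7,0,0],[-1.4,0,0],[-2.1,-0.1,0],[-2.1,-0.1,0]]' --angular '[[0,0,-0.005],[0,0,-0.01],[0,0,-0.015],[0,0,-0.015]]' --jaw '[-1,-1,-1,-1]'

```text
time: 16.02
ee_pos: [567.2, -53.0, 263.4]
eef_rot: [-0.001, 1.0, -0.0, -0.002]
contact_force: [-4.7, -4.8, 0.9]
gripper_width: 10.7
grasp_force: 25.4
```

Run:
```python
from h import *
c=eyes.camera('side');s=c['pixels'][190:310,250:360,::-1];a=cv2.resize(s,None,fx=4.5,fy=4.5,interpolation=cv2.INTER_CUBIC)
cv2.imwrite('pics/l3.png',a)
```

```text
(no output)
```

View pics/l3.png

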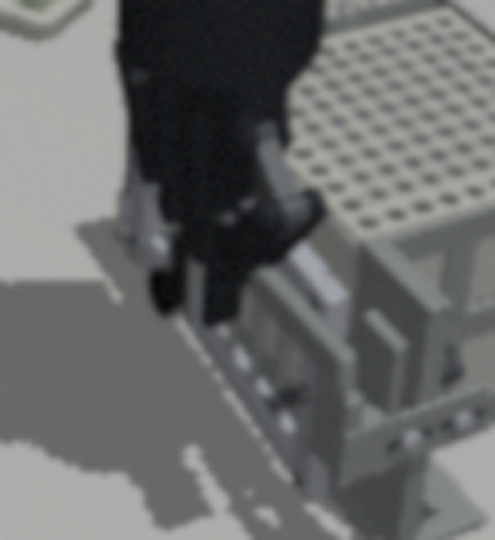

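The bar tip at (345,360) now stands above the nose, and the plate's front edge at about (365,315) is still some 5 mm ahead. I keep feeling forward.

Request:
carry_out --linear '[[-0.6,0,0],[-1.2,0,0],[-1.2,0,0]]' --angular '[[0,0,-0.004],[0,0,-0.009],[0,0,-0.009]]' --jaw '[-1,-1,-1]'

```text
time: 16.45
ee_pos: [568.3, -53.3, 263.4]
eef_rot: [-0.005, 1.0, -0.0, -0.002]
contact_force: [-5.7, -5.0, -0.0]
gripper_width: 11.1
grasp_force: 25.5
```

Request:
carry_out --linear '[[-0.6,0,0],[-1.2,0,0],[-1.2,0,0]]' --angular '[[0,0,-0.004],[0,0,-0.009],[0,0,-0.009]]' --jaw '[-1,-1,-1]'

```text
time: 16.82
ee_pos: [569.4, -53.5, 263.4]
eef_rot: [-0.01, 1.0, -0.0, -0.002]
contact_force: [-6.7, -5.6, 0.3]
gripper_width: 10.8
grasp_force: 25.6
```

Request:
carry_out --linear '[[-0.5,-0.3,0],[-1,-0.5,0],[-1,-0.5,0]]' --angular '[[0,0,-0.004],[0,0,-0.007],[0,0,-0.007]]' --jaw '[-1,-1,-1]'

```text
time: 17.2
ee_pos: [570.5, -53.8, 263.4]
eef_rot: [-0.013, 1.0, -0.0, -0.002]
contact_force: [-5.9, -5.0, 0.2]
gripper_width: 10.8
grasp_force: 25.6
```

Request:
carry_out --linear '[[-0.5,0,0],[-1,0,0],[-1,0,0]]' --angular '[[0,0,-0.004],[0,0,-0.007],[0,0,-0.007]]' --jaw '[-1,-1,-1]'

```text
time: 17.58
ee_pos: [571.4, -53.9, 263.4]
eef_rot: [-0.017, 1.0, -0.0, -0.002]
contact_force: [-6.8, -5.4, 0.8]
gripper_width: 10.7
grasp_force: 25.7
```

Request:
carry_out --linear '[[-0.5,0,0],[-1,0,0],[-1,0,0]]' --angular '[[0,0,-0.004],[0,0,-0.007],[0,0,-0.007]]' --jaw '[-1,-1,-1]'

```text
time: 17.95
ee_pos: [572.3, -54.1, 263.3]
eef_rot: [-0.02, 1.0, -0.001, -0.002]
contact_force: [-5.6, -7.1, 0.5]
gripper_width: 10.9
grasp_force: 25.7
```

Run:
```python
from h import *
st();print(readout.observe()['torque'].round(2))
```

```text
t 17.95 pos [572.3 -54.1 263.3] psi 0.04 zax [-0.004 -0.001 -1.   ] F [-5.6 -7.1  0.5] w 10.9 q [-0.12  0.61  0.18  1.85 -0.16  0.71  1.76]
[-1.25  1.28 -0.26]
```

Request:
carry_out --linear '[[-0.5,-0.3,0],[-1,-0.6,0],[-1,-0.6,0]]' --angular '[[0,0,-0.004],[0,0,-0.007],[0,0,-0.007]]' --jaw '[-1,-1,-1]'

```text
time: 18.32
ee_pos: [573.3, -54.4, 263.3]
eef_rot: [-0.024, 1.0, -0.0, -0.002]
contact_force: [-4.9, -6.8, 0.2]
gripper_width: 10.7
grasp_force: 25.7
```

Request:
carry_out --linear '[[-0.5,0,0],[-1,0,0],[-1,0,0]]' --angular '[[0,0,-0.004],[0,0,-0.007],[0,0,-0.007]]' --jaw '[-1,-1,-1]'

```text
time: 18.7
ee_pos: [574.3, -54.5, 263.3]
eef_rot: [-0.027, 1.0, -0.0, -0.002]
contact_force: [-6.0, -5.9, -0.1]
gripper_width: 11.1
grasp_force: 25.7
```

Request:
carry_out --linear '[[-0.5,0,0],[-1,0,0],[-1,0,0]]' --angular '[[0,0,-0.003],[0,0,-0.006],[0,0,-0.006]]' --jaw '[-1,-1,-1]'

```text
time: 19.08
ee_pos: [575.2, -54.7, 263.3]
eef_rot: [-0.03, 1.0, -0.001, -0.002]
contact_force: [-7.2, -6.4, -0.3]
gripper_width: 10.9
grasp_force: 25.7
```

Request:
carry_out --linear '[[-0.5,0,0],[-1,0,0],[-1,0,0]]' --angular '[[0,0,-0.003],[0,0,-0.006],[0,0,-0.006]]' --jaw '[-1,-1,-1]'

```text
time: 19.45
ee_pos: [576.1, -54.8, 263.3]
eef_rot: [-0.033, 0.999, -0.001, -0.003]
contact_force: [-7.2, -6.2, 0.8]
gripper_width: 11.0
grasp_force: 25.6
```

Run:
```python
from h import *
c=eyes.camera('side');s=c['pixels'][190:310,250:360,::-1];a=cv2.resize(s,None,fx=4.5,fy=4.5,interpolation=cv2.INTER_CUBIC);cv2.imwrite('pics/l4.png',a)
p=cv2.imread('pics/l3.png');q=cv2.imread('pics/l2.png')
def m(T,a,b,name):
    x0,y0,x1,y1=T;r=cv2.matchTemplate(b[y0-30:y1+30,x0-70:x1+70],a[y0:y1,x0:x1],cv2.TM_CCOEFF_NORMED);_,v,_,l=cv2.minMaxLoc(r);print(name,'shift',l[0]-70,l[1]-30,round(v,2))
m((290,250,350,320),p,a,'gatecorner');m((310,320,352,375),p,a,'bartip');m((365,310,410,385),p,a,'plate');m((380,400,440,450),p,a,'keeperbolts');m((150,260,240,320),p,a,'fingers')
g=cv2.cvtColor(a,cv2.COLOR_BGR2GRAY)
for y in range(300,420,12): print(y,g[y,300:440:5].tolist())
```

```text
gatecorner shift 26 -5 0.95
bartip shift 23 -15 0.89
plate shift 47 -30 0.72
keeperbolts shift 0 0 1.0
fingers shift 24 0 0.96
300 [68, 72, 81, 99, 117, 124, 124, 111, 87, 80, 96, 114, 120, 118, 112, 90, 71, 69, 69, 70, 69, 69, 70, 84, 106, 124, 130, 131]
312 [75, 70, 69, 70, 75, 88, 108, 122, 127, 121, 116, 114, 118, 118, 122, 117, 93, 74, 69, 70, 69, 69, 68, 68, 71, 80, 97, 107]
324 [81, 76, 74, 71, 69, 69, 71, 79, 97, 113, 124, 126, 120, 105, 105, 120, 128, 118, 97, 77, 68, 68, 69, 69, 70, 76, 90, 95]
336 [81, 82, 83, 86, 80, 74, 70, 69, 71, 72, 83, 101, 116, 125, 125, 116, 110, 117, 127, 125, 106, 83, 72, 69, 70, 81, 95, 96]
348 [83, 85, 92, 97, 93, 88, 81, 74, 69, 69, 68, 68, 75, 88, 109, 126, 130, 116, 99, 109, 114, 100, 79, 70, 73, 83, 94, 97]
360 [82, 85, 91, 96, 93, 92, 90, 86, 84, 85, 85, 74, 68, 69, 78, 98, 105, 97, 85, 86, 92, 84, 74, 69, 77, 90, 96, 97]
372 [81, 87, 91, 94, 109, 125, 128, 122, 106, 104, 109, 97, 76, 68, 79, 93, 101, 93, 85, 90, 92, 80, 72, 71, 79, 93, 97, 94]
384 [74, 69, 67, 68, 75, 93, 116, 127, 132, 125, 110, 88, 72, 69, 70, 75, 76, 73, 80, 91, 90, 77, 71, 73, 84, 94, 96, 95]
396 [54, 60, 57, 62, 68, 69, 72, 90, 114, 128, 131, 127, 110, 84, 69, 68, 69, 73, 83, 90, 83, 72, 69, 77, 91, 96, 99, 104]
408 [83, 80, 75, 68, 68, 67, 68, 68, 72, 85, 101, 101, 94, 92, 104, 106, 92, 81, 88, 93, 92, 93, 99, 109, 119, 120, 112, 105]
```

Request:
carry_out --linear '[[-0.5,0,0],[-1,0,0],[-1,0,0]]' --angular '[[0,0,-0.003],[0,0,-0.006],[0,0,-0.006]]' --jaw '[-1,-1,-1]'

```text
time: 19.88
ee_pos: [576.7, -54.9, 263.2]
eef_rot: [-0.036, 0.999, -0.001, -0.003]
contact_force: [-8.4, -6.9, 2.0]
gripper_width: 11.1
grasp_force: 26.1
```

Request:
carry_out --linear '[[-0.4,0,0],[-0.8,0,0],[-0.8,0,0]]' --angular '[[0,0,-0.002],[0,0,-0.004],[0,0,-0.004]]' --jaw '[-1,-1,-1]'

```text
time: 20.25
ee_pos: [577.0, -54.9, 263.1]
eef_rot: [-0.038, 0.999, -0.001, -0.004]
contact_force: [-9.6, -8.4, 3.2]
gripper_width: 10.9
grasp_force: 26.8
```

Contact is felt: the force rises and motion stalls at about 576.5. I back off about 1.5 mm at the tip to centre the bar in the slot, then lower it.

Request:
carry_out --linear '[[1.3,-0.2,0],[2.5,-0.4,0],[2.5,-0.4,0]]' --angular '[[0,0,0.005],[0,0,0.01],[0,0,0.01]]' --jaw '[-1,-1,-1]'

```text
time: 20.62
ee_pos: [575.6, -54.8, 263.3]
eef_rot: [-0.033, 0.999, -0.0, -0.002]
contact_force: [-6.2, -6.9, 0.7]
gripper_width: 10.7
grasp_force: 26.0
```

Request:
carry_out --linear '[[0,-0.2,2.5],[0,-0.4,5],[0,-0.5,5]]' --angular '[[0,0,0],[0,0,0],[0,0,0]]' --jaw '[-1,-1,-1]'

```text
time: 21.0
ee_pos: [575.6, -55.3, 258.1]
eef_rot: [-0.033, 0.999, -0.0, -0.002]
contact_force: [-6.8, -6.8, 0.2]
gripper_width: 10.9
grasp_force: 26.1
```

Request:
carry_out --linear '[[0,-0.1,2],[0,-0.2,4],[0,-0.2,5],[0,-0.2,5]]' --angular '[[0,0,0],[0,0,0],[0,0,0],[0,0,0]]' --jaw '[-1,-1,-1,-1]'

```text
time: 21.5
ee_pos: [575.7, -55.5, 253.2]
eef_rot: [-0.033, 0.999, -0.0, -0.002]
contact_force: [-6.4, -5.9, 0.0]
gripper_width: 10.8
grasp_force: 26.2
```

Request:
carry_out --linear '[[0,0,0.7],[0,0,1.2],[0,0,1.2]]' --angular '[[0,0,0],[0,0,0],[0,0,0]]' --jaw '[-1,-1,-1]'

```text
time: 21.88
ee_pos: [575.7, -55.5, 252.8]
eef_rot: [-0.033, 0.999, -0.0, -0.002]
contact_force: [-8.7, -4.4, 6.6]
gripper_width: 10.9
grasp_force: 27.0
```

The bar meets the slot floor at the expected height. I ease it outward to see whether the nose holds it.

Request:
carry_out --linear '[[1,0,-0.5],[2,0,-1],[3,0,-1],[4,0,-1],[4,0,-1]]' --angular '[[0,0,0],[0,0,0],[0,0,0],[0,0,0],[0,0,0]]' --jaw '[-1,-1,-1,-1,-1]'

```text
time: 22.5
ee_pos: [573.5, -55.3, 253.3]
eef_rot: [-0.033, 0.999, -0.0, 0.001]
contact_force: [1.0, -4.8, -7.3]
gripper_width: 10.8
grasp_force: 27.0
```

Request:
carry_out --linear '[[0,0,0.6],[0,0,0.6],[0,0,0.6],[0,0,0.6],[0,0,0.6],[0,0,0.6]]' --angular '[[0,0,0],[0,0,0],[0,0,0],[0,0,0],[0,0,0],[0,0,0]]' --jaw '[-1,0,0,0,0,0]'

```text
time: 23.25
ee_pos: [573.2, -54.5, 253.3]
eef_rot: [-0.034, 0.999, 0.0, 0.0]
contact_force: [0.3, -0.4, 0.0]
gripper_width: 42.6
grasp_force: 0.0
```

Request:
carry_out --linear '[[0,0,-20],[0,0,-45],[0,0,-75],[0,0,-120],[50,0,-150],[100,0,-150],[150,0,-150],[150,0,-150]]' --angular '[[0,0,0],[0,0,0],[0,0,0],[0,0,0],[0,0,0],[0,0,0],[0,0,0],[0,0,0]]' --jaw '[0,0,0,0,0,0,0,0]'

```text
time: 24.25
ee_pos: [420.2, -65.2, 402.9]
eef_rot: [-0.033, 0.999, 0.0, -0.001]
contact_force: [1.4, -0.2, -0.2]
gripper_width: 42.8
grasp_force: 0.0
```

Run:
```python
from h import *
st()
c=eyes.camera('side');s=c['pixels'][190:310,250:360,::-1];a=cv2.resize(s,None,fx=4.5,fy=4.5,interpolation=cv2.INTER_CUBIC);cv2.imwrite('pics/f.png',a)
p=cv2.imread('pics/l4.png')
def m(T,a,b,name):
    x0,y0,x1,y1=T;r=cv2.matchTemplate(b[y0-40:y1+50,x0-70:x1+50],a[y0:y1,x0:x1],cv2.TM_CCOEFF_NORMED);_,v,_,l=cv2.minMaxLoc(r);print(name,'shift',l[0]-70,l[1]-40,round(v,2))
m((335,270,372,315),p,a,'gatecorner');m((355,330,386,380),p,a,'bartip')
g=cv2.cvtColor(a,cv2.COLOR_BGR2GRAY)
for y in range(288,430,12): print(y,g[y,290:430:5].tolist())
```

```text
t 24.25 pos [420.2 -65.2 402.9] psi 0.066 zax [-0.002  0.001 -1.   ] F [ 1.4 -0.2 -0.2] w 42.8 q [-0.16  0.15  0.23  2.11 -0.05  0.89  1.73]
gatecorner shift -4 2 0.93
bartip shift -28 49 0.96
288 [117, 98, 88, 90, 92, 90, 90, 92, 84, 89, 115, 144, 158, 162, 160, 150, 111, 75, 68, 68, 69, 69, 75, 93, 114, 128, 130, 132]
300 [125, 127, 118, 101, 90, 90, 91, 87, 75, 62, 75, 94, 115, 124, 121, 114, 93, 73, 69, 69, 68, 68, 68, 68, 70, 83, 105, 124]
312 [89, 111, 126, 130, 120, 101, 90, 87, 85, 84, 87, 97, 111, 118, 117, 114, 116, 113, 91, 72, 68, 71, 70, 68, 68, 69, 70, 78]
324 [67, 73, 87, 110, 125, 129, 122, 105, 88, 86, 88, 100, 114, 116, 103, 88, 98, 118, 127, 118, 96, 76, 68, 68, 68, 68, 69, 75]
336 [80, 72, 68, 70, 82, 105, 123, 129, 123, 107, 94, 103, 117, 114, 97, 75, 68, 73, 91, 113, 125, 123, 106, 82, 69, 68, 70, 79]
348 [88, 78, 74, 69, 69, 73, 84, 105, 124, 129, 126, 119, 116, 111, 91, 71, 68, 67, 68, 72, 86, 108, 113, 99, 79, 69, 71, 82]
360 [88, 80, 81, 83, 78, 71, 68, 74, 87, 105, 123, 129, 127, 113, 88, 70, 68, 67, 67, 68, 73, 84, 91, 84, 72, 71, 76, 88]
372 [79, 80, 84, 90, 94, 92, 106, 122, 128, 118, 104, 107, 121, 129, 125, 108, 83, 70, 68, 68, 76, 89, 92, 81, 71, 71, 78, 93]
384 [81, 77, 73, 68, 66, 68, 74, 91, 116, 127, 129, 123, 111, 108, 120, 129, 126, 113, 87, 72, 79, 91, 88, 77, 70, 71, 84, 94]
396 [82, 61, 63, 54, 51, 61, 67, 68, 72, 89, 114, 127, 130, 126, 115, 109, 109, 104, 92, 77, 82, 90, 81, 71, 69, 76, 90, 96]
408 [83, 93, 106, 95, 73, 68, 67, 67, 66, 68, 71, 84, 98, 101, 95, 90, 92, 91, 84, 79, 88, 93, 90, 93, 99, 108, 117, 119]
420 [93, 100, 112, 126, 104, 75, 66, 68, 66, 67, 70, 81, 92, 93, 92, 98, 105, 106, 113, 113, 113, 104, 103, 102, 97, 95, 94, 94]
```

Run:
```python
from h import *
print(manip.sign_off())
```

```text
the job is handed in; nothing more can be done
None
```

The job is handed in: the box was pushed home until the wall stopped it, the gate is shut, and the bar is down in the keeper's slot and held the gate when I let go, at about 24 s of the 67 s allowed. The plate was felt with only a few newtons on it. I did not look again at the box after pushing it, and the last check of bar and gate was on pixel values, since I had used all ten pictures.

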